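# Prop the can chute open and zero its counter

## Task

Get the can chute ready for the next load: swing the hinged side stay up by its cross bar and over past centre onto its stop, so that it holds the chute's flap open by itself when you let go. Then zero the can counter beside it by pressing its flat round key with the fingers until it is firmly down, without hammering it, and let go. Leave the cans and the jar where they stand.

Things in the scene. Friction and masses are not known exactly. Their poses are not given: they have to be found in the camera images.
- stay_bar (a point): grip point on the stay's cross bar: plain round steel bar, 14 mm diameter, level, sticking out 74 mm sideways (chute's +y) from the free end of the stay, a flat dark steel arm outside the left wall of a sheet-steel chute 225 x 160 mm, 145 mm high. Point on the bar's centre line, 45 mm from the arm, 30 mm from the bar's end. Starts 130 mm above the bench; moves in an upright arc.
- stay_axis (a point): point on the stay's hinge axis, fixed to the chute, 130 mm above the bench, in the upright plane stay_bar moves in. Axes: y along the hinge axis, outward; z up; -x towards the folded-down bar. At stay angle t stay_bar lies from here -88 cos t mm along x, +88 sin t mm along z. The flap's side edge is 60 mm, the stay's bracket and arm 41 mm inward (-y) of this plane; no chute part is outward.
- chute_stay (a joint): angle of the stay, rad: 0 folded down with its cross bar on the robot's side, 1.57 upright, 2.44 the centre where the flap is highest, 2.70 on its stop past centre. Linked by a captive roller to the flap: short of centre the flap's weight swings it back down when let go (3 to 6 N at the bar), past centre it keeps it on the stop.
- chute_flap (a joint): angle of the flap, a sheet-metal lid 232 x 190 mm on the chute, rad: 0 shut, 0.87 at the highest, 0.82 resting on the stay past centre. Hinged on the chute's far (+x) upper edge and lifted by the stay.
- key_top (a point): centre of the top of the counter's key, a flat round disc 42 mm across, on top of a low grey box 100 x 130 mm, 32 mm high, fixed to the bench. Top of the key 35 mm above the bench, 3 mm proud of the box; z up. It goes down only 1.2 mm: it begins to give at 2 N and is fully down at 5 N; more than 45 N would spoil it.
- zero_key (a joint): travel of the key, m: 0 up, 0.0012 fully down; springs back.
- can_a: empty silver can, upright, 66 mm diameter, 115 mm tall; origin at the centre of its underside. Leave it alone.
- can_b: another such can; origin at the centre of its underside. Leave it alone.
- flat_can: flattened green can lying flat, about 70 mm across, 12 mm thick; origin under its centre. Leave it alone.
- jar: glass jar with a screw lid, 84 mm diameter, 110 mm tall; origin at the centre of its underside. Leave it alone.
Not all that is in view belongs to the job. Of the things that look like the part that bears key_top, take the one that is farthest to the robot's left at the start.

How it is judged:
On the way, in this order (a step that is already met when the one before it is completed fails the run):
1. the stay rests past centre on its stop, holding the flap open with nothing touching stay or flap (value of joint chute_stay above 2.6 rad and value of joint chute_flap above 0.75 rad and contact force between chute and anything else below 0.2 N), for 0.2 s.
2. the fingers press the key fully (4 N or more) (contact force between counter and the fingers above 4 N and value of joint zero_key above 0.0008 m), for 0.1 s.
At the end, for the whole second after the job is handed in: the stay lies past centre on its stop (above 2.6 rad) and alone holds the flap open (above 0.75 rad), at rest; the key has been pressed after that and has sprung back up (value of joint chute_stay above 2.6 rad and value of joint chute_flap above 0.75 rad and velocity of joint chute_stay between -0.05 and 0.05 rad/s and value of joint zero_key below 0.0005 m); the robot touches nothing.
It fails at once if the counter was struck or leaned on with more than 45 N (contact force between counter and anything else above 45 N).
It fails at once if a can or the jar was moved by more than 30 mm (distance of any of can_a, can_b, flat_can, jar from where it was at the start of the episode above 0.03 m).
It also fails if it takes over 51 s, if anything falls off the work surface, if the arm or the gripper's body presses on something with over 40 N, if the wrist force passes 120 N, or if a joint passes its speed limit or range.

## Robot

A 6-joint arm with a two-finger parallel gripper is mounted at the origin on the work surface. World frame = base frame: x ahead of the robot, y to its left, z up, the work surface at z = 0. Lengths are in m, angles in rad, forces in N, time in s.
With the tool pointing down it reaches from about 0.375 to 0.975 m from the base axis. Payload 3.8 kg.
Tool frame: the origin (TCP) lies between the finger pads; the fingertips stand 11 mm ahead of it and the grasp point (between the pads) lies 8 mm behind it; x points along the fingers, z is the direction in which the jaws open and shut, and the axes are right-handed (so a half turn about x gives the same grasp; the last joint's range is limited). The gripper opens to 88 mm and grips with 3 to 60 N. Pads are 18 mm wide; open, the fingers measure 123 mm over their backs; the gripper's body (75 mm by 187 mm) begins 45 mm behind the grasp point.
Start: joints at [-1.322, 0.264, 1.604, -0, 1.274, -0.037], TCP at [0.19, -0.648, 0.25] pointing down, gripper open.
Joint ranges: [-2.63, 2.63], [-0.94, 2.18], [0.31, 2.57], [-1.31, 4.45], [0, 2.66], [-2.55, 2.55]. Speed limits (rad/s): [2.57, 2.57, 3.14, 3.14, 3.14, 3.14].

## Interface

Orientations are given as [roll, pitch, yaw] about the fixed x, y, z axes, in that order (R = Rz(yaw) Ry(pitch) Rx(roll)).
In Python, from cell import robot, vision, workorder gives the robot as it stands. The module is installed in compiled form; this text tells all that it offers.
- The arm moves only by the tool jog_arm, never from a script. Its argument "series" is a list of rows, each a list of 7 numbers: the shift along the tool's x, y, z in mm, then the turn, a rotation vector about the tool's x, y, z in rad, then the finger opening in mm, from 0 to 88.1. In form: [[tx, ty, tz, wx, wy, wz, fingers], ...]. A call has exactly 8 rows; each row shifts and turns the commanded pose from where the row before left it, along the tool's axes as they then stand; what a row does not reach is not made up. A row lasts 1/10 s, in which the tool goes at most 50 mm and 8.59 degrees, less where a joint would pass 70% of its speed; a pose out of reach is approached as far as the arm can. A call is refused whole if a number of a shift passes 50 or a number of a turn 0.15, either way. A call with a gripper value outside its range is refused whole. The fingers move at their own pace and stop on an object; "grip_force" is the grip in N (left out, the last holds). Time passes only in rows, so rows that do not move let the fingers close, or fill a call up. It gives the time, the measured TCP pose, the force and the opening at its end, in the units of the state.
- robot.state(): the state, without advancing time (a new reading comes with each control period).
- vision.read_camera(name): name is "scene" or "top" or "wrist"; returns a dict with "pixels" (420x560x3 uint8, red, green, blue), "fovy" (degrees; the focal length in pixels is half the picture's height over the tangent of half this angle, whatever the lens; pixels are square), "cx", "cy" (the principal point, pixels), "rvec" (rotation vector, rad) and "tvec" (3), from world to camera coordinates, as OpenCV has them; the wrist camera has in their place "T_tool_cam" (4x4, takes a point from camera to tool coordinates, whose origin is the TCP and whose axes are the tool frame's). Camera axes: x right, y down, z forward; pixel columns grow to the right and rows downward; lengths in m; the calibration is good to about 2 mm. A picture is of the moment at which its call begins: read the wrist's pose just before it. There is no depth.
- workorder.job_done(): hands the job in, once; it reports no verdict.
The state is a dict: "time_s": time; "qpos": joint angles; "joint_velocities": joint speeds; "tau": joint torques, N m; "tool_pos": TCP position; "orientation": TCP orientation; "force": force on the tool from outside, world axes, zero at the start; "moment": the same for the moment, N m; "width": finger opening in m.
Only numpy, scipy, OpenCV 4.12 (cv2) and the standard library are available. Lean on these libraries where they do the work, as an engineer would, in place of code of your own. Each camera call takes 0.05 s, during which the arm holds its last target.

## Working session

There is one attempt and no reset: what is moved stays moved. The work goes in short steps, Python scripts to look and compute and a tool call to move; the robot and the scene stay as the last step left them, time stands still between calls to the robot, and variables do not carry over. Pictures are saved under pics/ and viewed, and the job is handed in when it is done.

Besides the shell and the picture viewer there is one more tool, called as name(argument=value, ...) on one line, values as JSON. jog_arm: Moves the arm, as the interface text tells. Its arguments: {"type":"object","properties":{"series":{"type":"array","items":{"type":"array","items":{"type":"number"}}},"grip_force":{"type":"number"}},"required":["series"]}

```bash
mkdir -p pics
cat > h.py <<'E'
import numpy as np, cv2
from scipy.spatial.transform import Rotation as R
from cell import robot, vision, workorder
def grab(n,f=None):
    s=robot.state(); c=vision.read_camera(n)
    if f: cv2.imwrite('pics/'+f,c['pixels'][:,:,::-1])
    h=c['pixels'].shape[0]; F=h/2/np.tan(np.radians(c['fovy'])/2)
    K=np.array([[F,0,c['cx']],[0,F,c['cy']],[0,0,1]])
    if 'rvec' in c:
        Rc=R.from_rotvec(np.ravel(c['rvec'])).as_matrix(); t=np.ravel(c['tvec'])
    else:
        T=np.eye(4);T[:3,:3]=R.from_euler('xyz',s['orientation']).as_matrix();T[:3,3]=s['tool_pos']
        W=T@np.array(c['T_tool_cam']); Rc=W[:3,:3].T; t=-Rc@W[:3,3]
    return c['pixels'],K,Rc,t
def ray(K,Rc,t,uv):
    d=Rc.T@np.linalg.inv(K)@np.array([uv[0],uv[1],1.]); return -Rc.T@t,d/np.linalg.norm(d)
def onz(K,Rc,t,uv,z):
    o,d=ray(K,Rc,t,uv); return o+d*(z-o[2])/d[2]
def proj(K,Rc,t,p):
    q=K@(Rc@np.asarray(p)+t); return q[:2]/q[2]
def tri(rays):
    A=0;b=0
    for o,d in rays:
        P=np.eye(3)-np.outer(d,d);A=A+P;b=b+P@o
    return np.linalg.solve(A,b)
E
python3 - <<'E'
from h import *
import pickle
D={}
for n in['scene','top','wrist']:
    D[n]=grab(n,n+'0.png'); print(n,D[n][1][0],-D[n][2].T@D[n][3])
pickle.dump(D,open('D0.pkl','wb'))
print(robot.state())
E
```

```text
scene [394.18250036   0.         275.6895399 ] [1.46152212 0.08025376 0.71793855]
top [488.74035204   0.         279.62253332] [0.30997562 0.00999112 1.83949927]
wrist [303.02033567   0.         279.03441734] [ 0.26521674 -0.6246916   0.38382054]
{'time_s': 0.15, 'qpos': array([-1.32189766e+00,  2.64591884e-01,  1.60507114e+00, -2.59162643e-05,
        1.27371905e+00, -3.68886272e-02]), 'joint_velocities': array([-0.00100251, -0.0014017 , -0.00375758, -0.00072623,  0.00052781,
        0.00111246]), 'tau': array([ 6.42532141e-04, -5.02847958e+01, -3.57468975e+01,  7.29157752e-02,
        2.50227330e-02, -9.94485526e-05]), 'tool_pos': array([ 0.19015455, -0.64709385,  0.24866022]), 'orientation': array([3.11854413, 1.56900673, 1.8335427 ]), 'force': array([-0.14491961,  0.22670283,  0.09210603]), 'moment': array([ 0.03265909,  0.02516417, -0.00856699]), 'width': 0.088419882028588}
```

View pics/scene0.png

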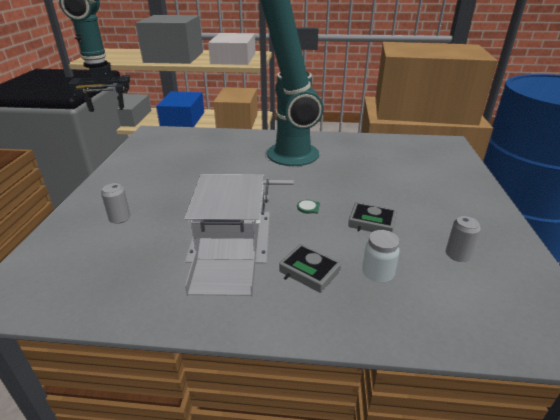

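View pics/top0.png

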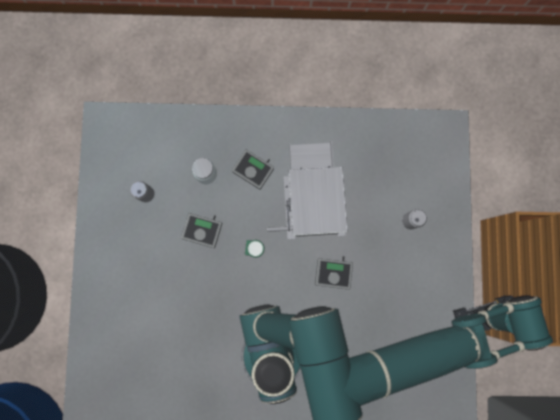

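View pics/wrist0.png

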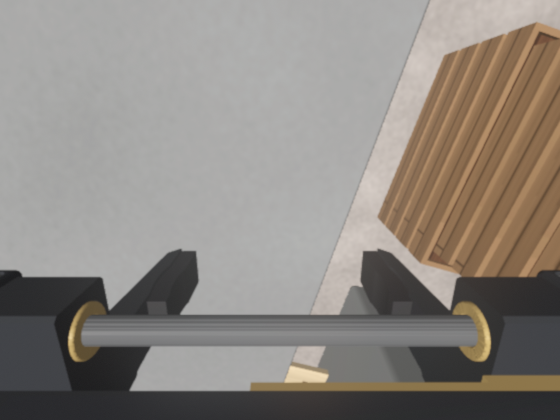

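The top view (up = +x, left = +y) shows the chute at about (318,200) with its bar at (267–290,229). Three counters could be the right one: (203,230), (253,169) and (335,273). The leftmost is (203,230). The flattened can is at (255,248). I'll check these in close crops.

Run:
```python
import cv2,pickle
from h import *
D=pickle.load(open('D0.pkl','rb'))
t=D['top'][0][:,:,::-1];s=D['scene'][0][:,:,::-1]
a=cv2.resize(t[130:290,170:360],None,fx=4,fy=3.7,interpolation=2)
cv2.imwrite('pics/c1.png',cv2.resize(t[140:290,170:360],(760,600),interpolation=2))
cv2.imwrite('pics/c2.png',cv2.resize(s[160:280,180:340],(800,600),interpolation=2))
for uv,z in [((200,234),.035),((268,229),.13),((288,229),.13),((254,248),.012)]: print(uv,onz(*D['top'][1:],uv,z).round(4))
for uv,z in [((374,211),.035),((293,183),.13),((268,183),.13)]: print(uv,onz(*D['scene'][1:],uv,z).round(4))
```

```text
(200, 234) [0.4404 0.2742 0.035 ]
(268, 229) [0.4556 0.0231 0.13  ]
(288, 229) [ 0.4569 -0.0471  0.13  ]
(254, 248) [0.3935 0.0748 0.012 ]
(374, 211) [0.4452 0.2775 0.035 ]
(293, 183) [0.4599 0.0293 0.13  ]
(268, 183) [ 0.4663 -0.044   0.13  ]
```

View pics/c1.png

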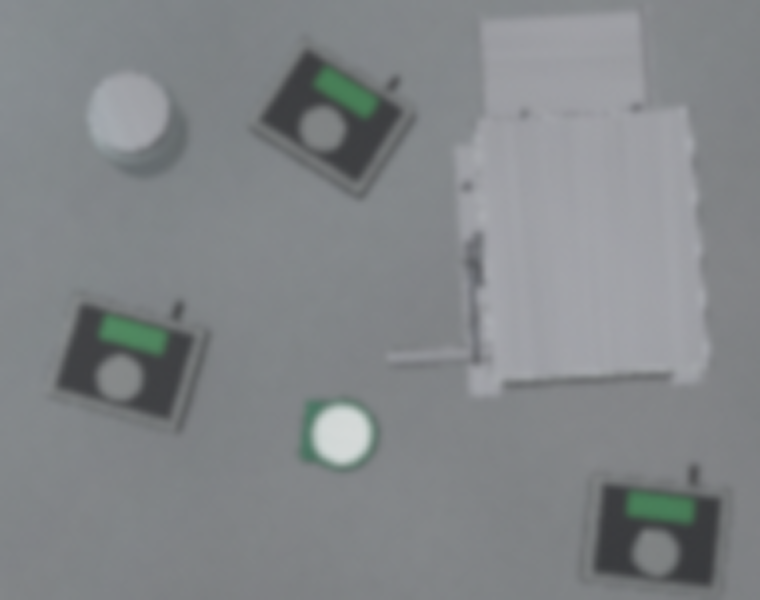

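View pics/c2.png

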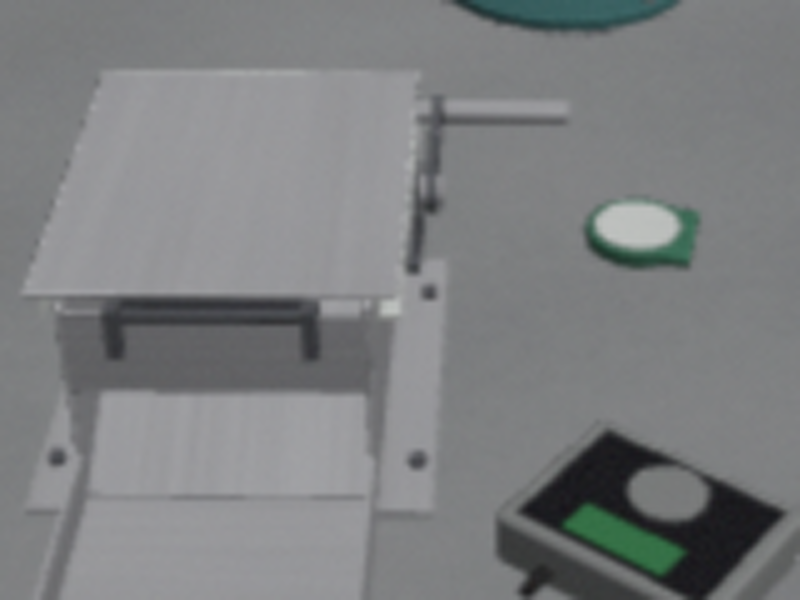

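```bash
cat >> h.py <<'E'
def need(p,yaw,n=8):
    """tool-axis shift (mm) & rotvec from current pose to TCP p, tool x down, jaw axis along yaw"""
    s=robot.state(); Rt=R.from_euler('xyz',s['orientation']).as_matrix()
    best=None
    for sg in(1,-1):
        z=sg*np.array([np.cos(yaw),np.sin(yaw),0]); x=np.array([0,0,-1.]); y=np.cross(z,x)
        G=np.stack([x,y,z],1); w=R.from_matrix(Rt.T@G).as_rotvec()
        print('pos',s['tool_pos'].round(4),'shift tool mm',(Rt.T@(np.array(p)-s['tool_pos'])*1e3).round(1),'rotvec',w.round(3))
        print('  after-turn-axes shift',(G.T@(np.array(p)-s['tool_pos'])*1e3).round(1))
E
python3 - <<'E'
from h import *
s=robot.state();print(R.from_euler('xyz',s['orientation']).as_matrix().round(3))
need([.40,-.01,.26],.04)
E
```

```text
[[-0.     0.959  0.282]
 [ 0.002  0.282 -0.959]
 [-1.     0.    -0.002]]
pos [ 0.1902 -0.6471  0.2487] shift tool mm [ -10.3  380.9 -552.1] rotvec [-1.325e+00 -1.000e-03 -1.000e-03]
  after-turn-axes shift [-11.3 628.2 235.2]
pos [ 0.1902 -0.6471  0.2487] shift tool mm [ -10.3  380.9 -552.1] rotvec [ 1.817e+00 -1.000e-03  2.000e-03]
  after-turn-axes shift [ -11.3 -628.2 -235.2]
```

jog_arm(series=[[0, 35, -11.5, -0.055, 0, 0, 88], [0, 35, -11.5, -0.055, 0, 0, 88], [0, 35, -11.5, -0.055, 0, 0, 88], [0, 35, -11.5, -0.055, 0, 0, 88], [0, 35, -11.5, -0.055, 0, 0, 88], [0, 35, -11.5, -0.055, 0, 0, 88], [0, 35, -11.5, -0.055, 0, 0, 88], [0, 35, -11.5, -0.055, 0, 0, 88]])

```text
time_s: 0.95
tool_pos: [0.3957, -0.4374, 0.2494]
orientation: [2.843, 1.57, 2.0]
force: [1.2, 0.3, 0.0]
width: 0.0878
```

jog_arm(series=[[0, 30, -11.5, -0.055, 0, 0, 88], [0, 30, -11.5, -0.055, 0, 0, 88], [0, 30, -11.5, -0.055, 0, 0, 88], [0, 30, -11.5, -0.055, 0, 0, 88], [0, 30, -11.5, -0.055, 0, 0, 88], [0, 30, -11.5, -0.055, 0, 0, 88], [0, 30, -11.5, -0.055, 0, 0, 88], [0, 30, -11.5, -0.055, 0, 0, 88]])

```text
time_s: 1.75
tool_pos: [0.4669, -0.1927, 0.2494]
orientation: [2.804, 1.57, 2.401]
force: [0.1, 0.3, 0.1]
width: 0.0878
```

Run:
```python
from h import *
need([.41,-.01,.26],.04)
```

```text
pos [ 0.4669 -0.1927  0.2494] shift tool mm [ -10.5  145.8 -124. ] rotvec [-0.443 -0.    -0.   ]
  after-turn-axes shift [-10.6 184.9 -49.6]
pos [ 0.4669 -0.1927  0.2494] shift tool mm [ -10.5  145.8 -124. ] rotvec [ 2.699 -0.     0.   ]
  after-turn-axes shift [ -10.6 -184.9   49.6]
```

jog_arm(series=[[-2, 22, -11, -0.055, 0, 0, 88], [-2, 22, -11, -0.055, 0, 0, 88], [-2, 22, -11, -0.055, 0, 0, 88], [-2, 22, -11, -0.055, 0, 0, 88], [-2, 22, -11, -0.055, 0, 0, 88], [-2, 22, -11, -0.055, 0, 0, 88], [0, 22, -11, -0.055, 0, 0, 88], [0, 22, -11, -0.055, 0, 0, 88]])

```text
time_s: 2.55
tool_pos: [0.4179, -0.0041, 0.2616]
orientation: [2.073, 1.571, 2.11]
force: [-0.4, 0.3, -0.2]
width: 0.0881
```

Run:
```python
from h import *
import pickle
D={}
D['wrist']=grab('wrist','w1.png'); D['top']=grab('top','t1.png'); pickle.dump(D,open('D1.pkl','wb'))
w=D['wrist'][1:]
for p in[(.457,-.006,.13),(.457,.024,.13),(.441,.275,.035)]: print(proj(*w,p))
need([.41,-.01,.26],.04)
```

```text
[321.20750396 206.81343012]
[323.85815166 174.68936849]
[ 314.22500535 -108.8955883 ]
pos [ 0.4172 -0.0033  0.2614] shift tool mm [ 1.4 -6.4 -7.4] rotvec [-0.002 -0.001 -0.001]
  after-turn-axes shift [ 1.4 -6.4 -7.4]
pos [ 0.4172 -0.0033  0.2614] shift tool mm [ 1.4 -6.4 -7.4] rotvec [ 3.14e+00 -1.00e-03  1.00e-03]
  after-turn-axes shift [1.4 6.4 7.4]
```

View pics/w1.png

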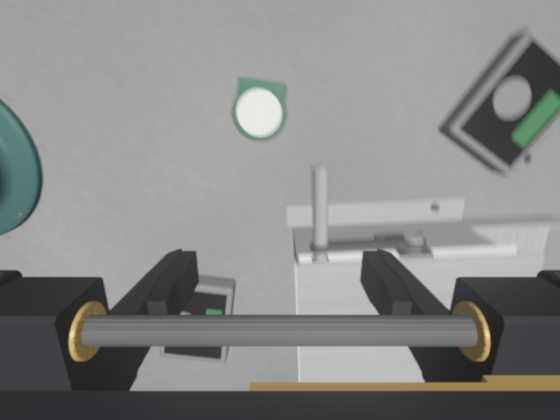

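The wrist view (up = +y, right = +x) shows the bar from its end at about (320,167) to the arm at about (320,245). The flattened can is at (260,112).

Run:
```python
from h import *
import pickle
D=pickle.load(open('D1.pkl','rb')); im,*w=D['wrist']
g=cv2.cvtColor(im,cv2.COLOR_RGB2GRAY).astype(float)
for v in (172,178,184,190,236,232):
    print(v,g[v,304:338].astype(int))
print('col',g[155:180,320].astype(int), g[235:262,320].astype(int))
cv2.imwrite('pics/w1c.png',cv2.resize(im[140:280,260:460,::-1],(800,560),interpolation=2))
```

```text
172 [164 165 164 164 164 164 159 147 134 129 136 148 158 165 171 175 179 181
 184 185 184 181 174 167 160 160 162 162 162 163 162 163 163 163]
178 [165 165 165 166 166 165 160 150 136 129 136 148 158 166 171 176 179 182
 184 185 185 181 174 166 160 159 162 163 163 163 164 164 164 163]
184 [164 163 163 163 163 163 159 150 137 128 135 148 158 166 171 176 180 182
 184 185 185 181 174 166 162 161 163 163 163 164 164 164 164 164]
190 [164 164 164 165 165 165 161 152 137 128 135 148 159 166 172 177 180 182
 184 185 185 181 174 167 162 162 163 163 163 162 163 163 163 163]
236 [144 145 144 145 145 144 144 142 135 129 136 149 161 171 176 179 182 184
 185 185 183 179 168 154 146 144 145 145 145 145 145 145 144 145]
232 [146 145 145 146 146 146 146 143 135 129 136 149 161 170 176 179 182 183
 184 185 184 179 169 155 147 147 146 146 147 146 146 146 147 146]
col [165 165 165 165 164 164 164 162 160 161 162 165 167 170 171 174 177 179
 179 179 179 179 179 179 180] [182 182 182 182 182 182 182 182 178 171 163 152 143 131 119 120 133 148
 157 168 175 182 187 187 186 186 183]
```

View pics/w1c.png

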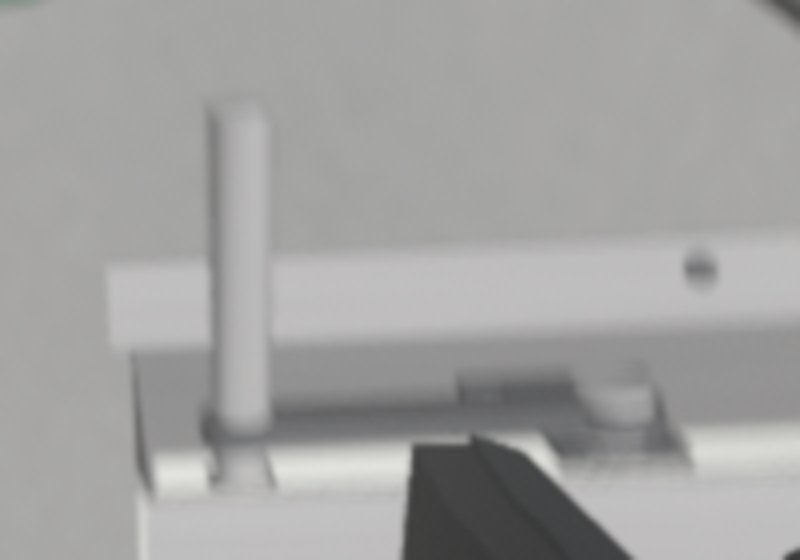

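Run:
```python
from h import *
import pickle
D=pickle.load(open('D1.pkl','rb')); im,*w=D['wrist']
P=lambda uv,z:onz(*w,uv,z)
a=P((319.3,165.5),.13);b=P((319.3,243),.13);h=P((413,240),.13)
print('bar',a,b,np.linalg.norm(a-b),'yaw',-np.arctan2(*(a-b)[:2]))
print('hinge',h)
f=P((289,206.5),.002);g=P((462,200.5),.002);print('flange',f,g,np.arctan2(*(g-f)[1::-1]))
f=P((298,258),.145);print(f)
for v in (264,): print(P((297,v),.145))
t=D['top']
print(np.linalg.norm(P((326.5,190),.13)-P((312,190),.13)))
s=robot.state();print(R.from_euler('xyz',s['orientation']).as_matrix().round(3))
```

```text
bar [0.45230398 0.0320557  0.13      ] [ 0.45803246 -0.04225543  0.13      ] 0.07453159977501714 yaw 0.07693559720558432
hinge [ 0.54726066 -0.0359073   0.13      ]
flange [ 0.43335904 -0.04588036  0.002     ] [ 0.66739392 -0.02884421  0.002     ] 0.0726650379301142
[ 0.43718784 -0.05134214  0.145     ]
[ 0.4366052  -0.05750134  0.145     ]
0.013137866351047836
[[-0.001 -0.038  0.999]
 [ 0.001  0.999  0.038]
 [-1.     0.001 -0.001]]
```

Run:
```python
from h import *
need([.4543,.0062,.122],.075)
```

```text
pos [ 0.4172 -0.0033  0.2614] shift tool mm [139.4   7.9  37.6] rotvec [-0.037 -0.001 -0.001]
  after-turn-axes shift [139.4   6.7  37.7]
pos [ 0.4172 -0.0033  0.2614] shift tool mm [139.4   7.9  37.6] rotvec [ 3.105e+00 -1.000e-03  1.000e-03]
  after-turn-axes shift [139.4  -6.7 -37.7]
```

jog_arm(series=[[0, 0, 0, -0.037, 0, 0, 88], [0, 3.5, 19, 0, 0, 0, 88], [0, 3.2, 18.7, 0, 0, 0, 88], [40, 0, 0, 0, 0, 0, 88], [40, 0, 0, 0, 0, 0, 88], [30, 0, 0, 0, 0, 0, 88], [20, 0, 0, 0, 0, 0, 88], [9.4, 0, 0, 0, 0, 0, 88]])

```text
time_s: 3.45
tool_pos: [0.454, 0.0037, 0.1197]
orientation: [3.118, 1.567, -3.095]
force: [-0.1, -0.3, 0.2]
width: 0.0878
```

Run:
```python
from h import *
need([.4543,.0062,.122],.075)
im,*w=grab('wrist','w2.png')
```

```text
pos [0.454  0.0037 0.1197] shift tool mm [-2.3  2.5  0.4] rotvec [-0.004 -0.004 -0.   ]
  after-turn-axes shift [-2.3  2.5  0.5]
pos [0.454  0.0037 0.1197] shift tool mm [-2.3  2.5  0.4] rotvec [ 3.137 -0.     0.007]
  after-turn-axes shift [-2.3 -2.5 -0.5]
```

View pics/w2.png

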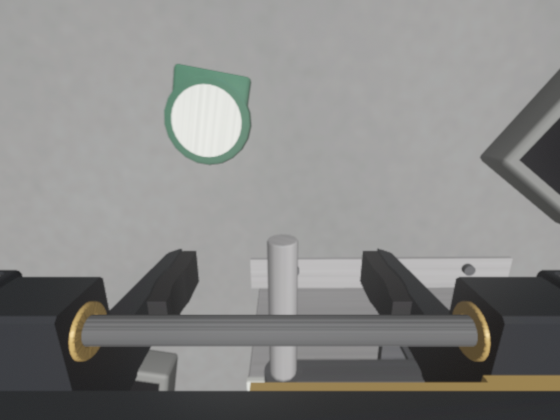

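The bar (column 282) lies centred between the fingers, so I'll close on it.

jog_arm(series=[[-1, 1, 0, 0, 0, 0, 40], [0, 1, 0, 0, 0, 0, 10], [0, 0, 0, 0, 0, 0, 5], [0, 0, 0, 0, 0, 0, 5], [0, 0, 0, 0, 0, 0, 5], [0, 0, 0, 0, 0, 0, 5], [0, 0, 0, 0, 0, 0, 5], [0, 0, 0, 0, 0, 0, 5]], grip_force=25)

```text
time_s: 4.3
tool_pos: [0.4554, 0.0064, 0.1233]
orientation: [-2.447, 1.571, -2.375]
force: [0.5, 0.4, -0.7]
width: 0.0261
```

Run:
```python
from h import *
s=robot.state(); print(s['tool_pos'],s['force'],s['width'])
t=np.linspace(0,2.74,32)
x=-88*np.cos(t);z=88*np.sin(t)
for i in range(31): print(i,round(t[i+1],2),(-(z[i+1]-z[i])).round(1),(x[i+1]-x[i]).round(1))
```

```text
[0.45536651 0.00637337 0.12330634] [ 0.50265271  0.3782707  -0.66848466] 0.026084414377016047
0 0.09 -7.8 0.3
1 0.18 -7.7 1.0
2 0.27 -7.6 1.7
3 0.35 -7.4 2.4
4 0.44 -7.2 3.0
5 0.53 -6.9 3.6
6 0.62 -6.5 4.2
7 0.71 -6.1 4.8
8 0.8 -5.7 5.3
9 0.88 -5.2 5.8
10 0.97 -4.7 6.2
11 1.06 -4.1 6.6
12 1.15 -3.5 6.9
13 1.24 -2.9 7.2
14 1.33 -2.2 7.5
15 1.41 -1.6 7.6
16 1.5 -0.9 7.7
17 1.59 -0.2 7.8
18 1.68 0.5 7.8
19 1.77 1.2 7.7
20 1.86 1.9 7.6
21 1.94 2.5 7.4
22 2.03 3.2 7.1
23 2.12 3.8 6.8
24 2.21 4.4 6.4
25 2.3 4.9 6.0
26 2.39 5.4 5.6
27 2.47 5.9 5.1
28 2.56 6.3 4.5
29 2.65 6.7 4.0
30 2.74 7.0 3.4
```

Width is still 26 mm, so the fingers are still closing. I'll give them more time.

jog_arm(series=[[0, 0, 0, 0, 0, 0, 5], [0, 0, 0, 0, 0, 0, 5], [0, 0, 0, 0, 0, 0, 5], [0, 0, 0, 0, 0, 0, 5], [0, 0, 0, 0, 0, 0, 5], [0, 0, 0, 0, 0, 0, 5], [0, 0, 0, 0, 0, 0, 5], [0, 0, 0, 0, 0, 0, 5]])

```text
time_s: 5.1
tool_pos: [0.4553, 0.0063, 0.1232]
orientation: [3.04, 1.571, 3.112]
force: [-0.8, -0.3, -0.3]
width: 0.0125
```

jog_arm(series=[[-7.8, 0, 0.3, 0, 0, 0, 5], [-7.7, 0, 1, 0, 0, 0, 5], [-7.6, 0, 1.7, 0, 0, 0, 5], [-7.4, 0, 2.4, 0, 0, 0, 5], [-7.2, 0, 3, 0, 0, 0, 5], [-6.9, 0, 3.6, 0, 0, 0, 5], [-6.5, 0, 4.2, 0, 0, 0, 5], [-6.1, 0, 4.8, 0, 0, 0, 5]])

```text
time_s: 5.9
tool_pos: [0.4764, 0.0079, 0.1805]
orientation: [3.105, 1.57, -3.106]
force: [5.6, 0.2, -13.8]
width: 0.0123
```

Run:
```python
from h import *
s=robot.state(); print(s['tool_pos'],s['force'],s['width'])
grab('scene','s3.png');grab('wrist','w3.png')
```

```text
[0.47636515 0.007884   0.18051286] [  5.6353674    0.15356657 -13.84557111] 0.012332455915507995
```

View pics/s3.png

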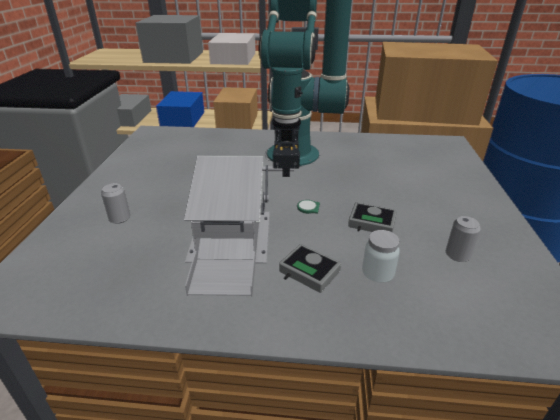

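View pics/w3.png

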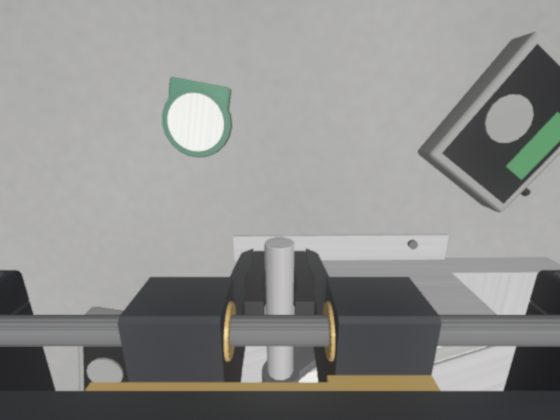

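The flap is rising and the bar is held between the pads at (280,300), and the pose matches the plan. Continuing.

jog_arm(series=[[-5.7, 0, 5.3, 0, 0, 0, 5], [-5.2, 0, 5.8, 0, 0, 0, 5], [-4.7, 0, 6.2, 0, 0, 0, 5], [-4.1, 0, 6.6, 0, 0, 0, 5], [-3.5, 0, 6.9, 0, 0, 0, 5], [-2.9, 0, 7.2, 0, 0, 0, 5], [-2.2, 0, 7.5, 0, 0, 0, 5], [-1.6, 0, 7.6, 0, 0, 0, 5]])

```text
time_s: 6.8
tool_pos: [0.529, 0.0118, 0.2103]
orientation: [2.979, 1.568, 3.051]
force: [-3.7, -0.2, -9.4]
width: 0.0125
```

jog_arm(series=[[-0.9, 0, 7.7, 0, 0, 0, 5], [-0.2, 0, 7.8, 0, 0, 0, 5], [0.5, 0, 7.8, 0, 0, 0, 5], [1.2, 0, 7.7, 0, 0, 0, 5], [1.9, 0, 7.6, 0, 0, 0, 5], [2.5, 0, 7.4, 0, 0, 0, 5], [3.2, 0, 7.1, 0, 0, 0, 5], [3.8, 0, 6.8, 0, 0, 0, 5]])

```text
time_s: 7.6
tool_pos: [0.5917, 0.0168, 0.2018]
orientation: [0.197, 1.566, 0.269]
force: [-4.5, 1.7, 1.0]
width: 0.0132
```

Run:
```python
from h import *
s=robot.state(); print(s['tool_pos'],s['force'],s['width'],s['qpos'])
grab('scene','s4.png')
```

```text
[0.59165556 0.0168367  0.20178243] [-4.53093322  1.71053782  0.96907511] 0.013238126445344396 [-1.44403158e-02  1.39781436e-01  1.84251453e+00  1.58849457e-03
  1.15431436e+00 -8.70331239e-02]
```

View pics/s4.png

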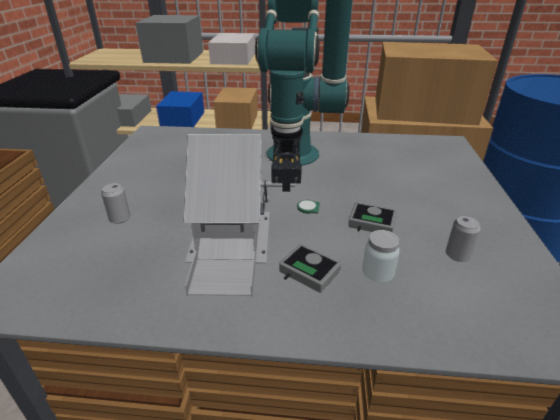

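jog_arm(series=[[4.4, 0, 6.4, 0, 0, 0, 5], [4.9, 0, 6.0, 0, 0, 0, 5], [5.4, 0, 5.6, 0, 0, 0, 5], [5.9, 0, 5.1, 0, 0, 0, 5], [6.3, 0, 4.5, 0, 0, 0, 5], [6.0, 0, 3.5, 0, 0, 0, 5], [5, 0, 2.5, 0, 0, 0, 5], [0, 0, 0, 0, 0, 0, 5]])

```text
time_s: 8.45
tool_pos: [0.6226, 0.019, 0.1632]
orientation: [2.403, 1.57, 2.475]
force: [-11.2, 4.4, 16.2]
width: 0.013
```

Run:
```python
from h import *
s=robot.state(); print(s['tool_pos'],s['force'],s['width'])
p=s['tool_pos'];h=np.array([.4553,.0063,.1232])+.088*np.array([.9972,.0749,0]);d=p-h
a=d@[.9972,.0749,0];print(np.pi-np.arctan2(d[2],a),np.hypot(a,d[2]))
grab('scene','s5.png')
```

```text
[0.62259524 0.01900582 0.16320118] [-11.18363175   4.39825844  16.15104125] 0.01298645500297928
2.6768153017328533 0.08924376611706468
```

View pics/s5.png

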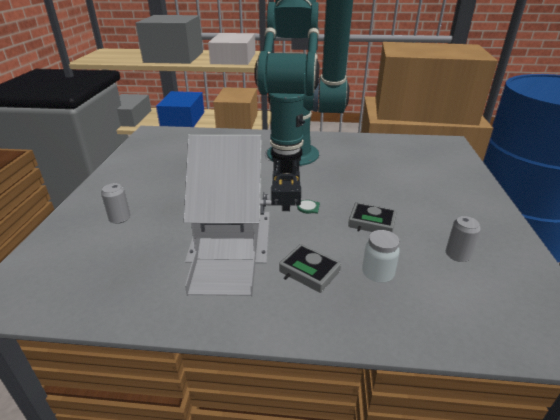

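jog_arm(series=[[1.5, 0, 0.5, 0, 0, 0, 5], [1, 0, 0.5, 0, 0, 0, 5], [0, 0, 0, 0, 0, 0, 5], [0, 0, 0, 0, 0, 0, 5], [0, 0, 0, 0, 0, 0, 5], [0, 0, 0, 0, 0, 0, 5], [0, 0, 0, 0, 0, 0, 5], [0, 0, 0, 0, 0, 0, 5]])

```text
time_s: 9.3
tool_pos: [0.6228, 0.019, 0.1629]
orientation: [2.633, 1.569, 2.706]
force: [-18.4, 4.3, 26.4]
width: 0.0132
```

It's hard on its stop: the force rose to about 32 N with only 0.3 mm of motion. I'll ease off, open and check.

jog_arm(series=[[-1.5, 0, -0.8, 0, 0, 0, 12], [0, 0, 0, 0, 0, 0, 60], [0, 0, 0, 0, 0, 0, 60], [0, 0, 0, 0, 0, 0, 60], [0, 0, 0, 0, 0, 0, 60], [0, 0, 0, 0, 0, 0, 60], [0, 0, 0, 0, 0, 0, 60], [0, 0, 0, 0, 0, 0, 60]])

```text
time_s: 10.1
tool_pos: [0.6228, 0.0183, 0.1593]
orientation: [-2.782, 1.571, -2.71]
force: [0.6, 0.4, 0.1]
width: 0.0601
```

Run:
```python
from h import *
s=robot.state(); print(s['tool_pos'],s['force'],s['width'])
grab('wrist','w6.png')
```

```text
[0.62279633 0.01833212 0.15927183] [0.59498889 0.42356109 0.05113754] 0.0600749201561142
```

View pics/w6.png

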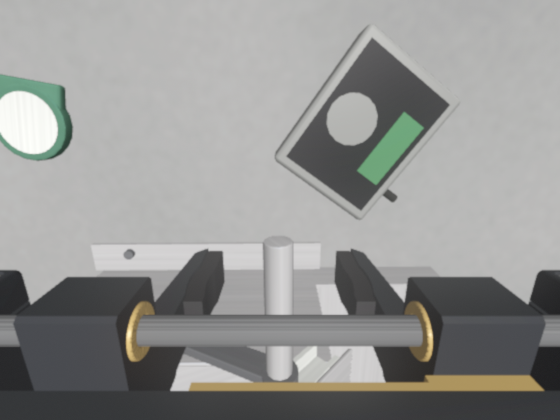

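The fingers are open around the bar, which stayed put at (278,300), with no force. I'll lift straight off.

jog_arm(series=[[-10, 0, 0, 0, 0, 0, 60], [-15, 0, 0, 0, 0, 0, 60], [-20, 0, 0, 0, 0, 0, 60], [-20, 0, 0, 0, 0, 0, 60], [-20, 0, 0, 0, 0, 0, 60], [-20, 0, 0, 0, 0, 0, 60], [-10, 0, 0, 0, 0, 0, 60], [0, 0, 0, 0, 0, 0, 60]])

```text
time_s: 10.95
tool_pos: [0.6242, 0.0184, 0.2779]
orientation: [-0.083, 1.565, -0.011]
force: [-1.0, 0.2, 0.3]
width: 0.0601
```

Run:
```python
from h import *
s=robot.state(); print(s['tool_pos'],s['force'],s['width'])
need([.41,.20,.26],.35)
S=grab('scene','s7.png');T=grab('top','t7.png')
cv2.imwrite('pics/s7c.png',cv2.resize(S[0][110:290,170:350,::-1],(600,600),interpolation=2))
```

```text
[0.62415636 0.01843234 0.27791787] [-0.99418016  0.16345715  0.31634092] 0.060107782478852824
pos [0.6242 0.0184 0.2779] shift tool mm [  16.7  196.5 -200.6] rotvec [-0.278  0.005  0.001]
  after-turn-axes shift [  17.9  244.  -138.9]
pos [0.6242 0.0184 0.2779] shift tool mm [  16.7  196.5 -200.6] rotvec [ 2.864e+00  2.000e-03 -8.000e-03]
  after-turn-axes shift [  17.9 -244.   138.9]
```

View pics/s7c.png

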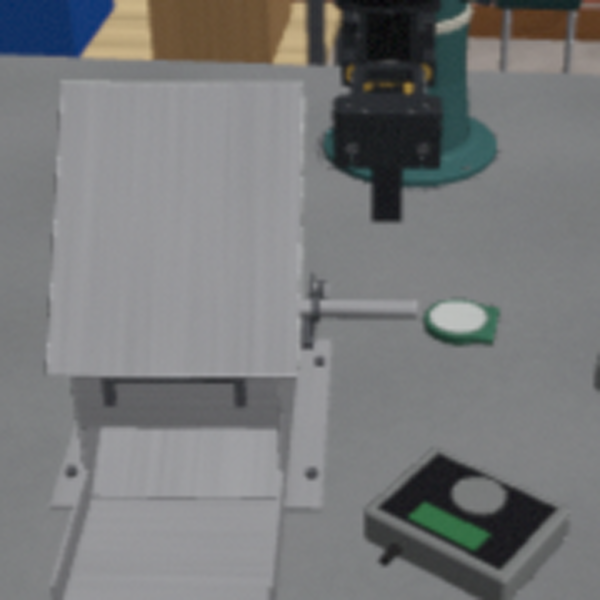

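The flap stands open with nothing touching it. Next is the key.

jog_arm(series=[[0, 24, -22, 0, 0, 0, 0], [4, 24, -22, 0, 0, 0, 0], [4, 24, -22, 0, 0, 0, 0], [4, 24, -22, 0, 0, 0, 0], [4, 24, -22, 0, 0, 0, 0], [4, 24, -22, 0, 0, 0, 0], [4, 24, -22, 0, 0, 0, 0], [4, 24, -22, 0, 0, 0, 0]])

```text
time_s: 11.85
tool_pos: [0.4314, 0.1976, 0.2447]
orientation: [-2.866, 1.568, -2.794]
force: [-0.6, 0.7, -0.2]
width: 0.0009
```

jog_arm(series=[[0, 0, 0, 0, 0, 0, 0], [0, 0, 0, 0, 0, 0, 0], [0, 0, 0, 0, 0, 0, 0], [0, 0, 0, 0, 0, 0, 0], [0, 0, 0, 0, 0, 0, 0], [0, 0, 0, 0, 0, 0, 0], [0, 0, 0, 0, 0, 0, 0], [0, 0, 0, 0, 0, 0, 0]])

```text
time_s: 12.65
tool_pos: [0.4336, 0.1971, 0.2465]
orientation: [1.304, 1.571, 1.376]
force: [1.9, 0.2, 0.6]
width: -0.0001
```

Run:
```python
from h import *
s=robot.state(); print(s['tool_pos'],s['force'],s['width'])
import pickle
W=grab('wrist','w8.png');pickle.dump(W,open('W8.pkl','wb'))
print(proj(*W[1:],(.442,.276,.035)))
```

```text
[0.43357039 0.19709338 0.2465181 ] [1.87606059 0.18001397 0.63372976] -7.997336855958975e-05
[291.57096877 113.94682703]
```

View pics/w8.png

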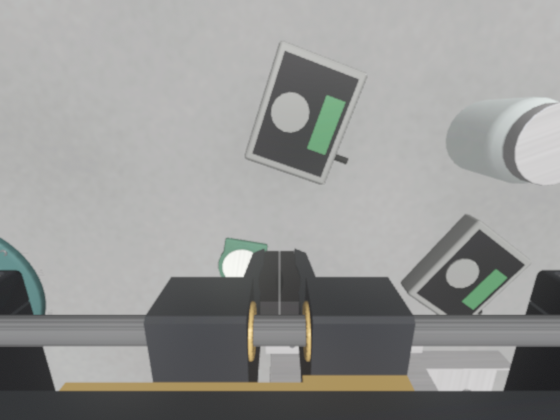

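The key is at (290,112) on the leftmost counter, close to the predicted pixel.

Run:
```python
from h import *
import pickle
W=pickle.load(open('W8.pkl','rb'));im=W[0]
hsv=cv2.cvtColor(im,cv2.COLOR_RGB2HSV)
m=((hsv[:,:,2]>110)).astype('uint8'); 
n,l,st,ce=cv2.connectedComponentsWithStats(m)
i=l[112,290];print(st[i],ce[i]); p=onz(*W[1:],ce[i],.035);print(p)
print('r',np.sqrt(st[i][4]/np.pi))
need([p[0],p[1],.056],.075)
```

```text
[ 271   92   39   41 1263] [289.80126683 111.78939034]
[0.43988872 0.27809825 0.035     ]
r 20.05057072130685
pos [0.4335 0.1972 0.2465] shift tool mm [190.5  80.3  12.2] rotvec [-0.003 -0.    -0.   ]
  after-turn-axes shift [190.5  80.2  12.4]
pos [0.4335 0.1972 0.2465] shift tool mm [190.5  80.3  12.2] rotvec [ 3.138 -0.     0.   ]
  after-turn-axes shift [190.5 -80.2 -12.4]
```

jog_arm(series=[[0, 40, 6.2, 0, 0, 0, 0], [0, 40.3, 6.2, 0, 0, 0, 0], [35, 0, 0, 0, 0, 0, 0], [45, 0, 0, 0, 0, 0, 0], [45, 0, 0, 0, 0, 0, 0], [35, 0, 0, 0, 0, 0, 0], [20, 0, 0, 0, 0, 0, 0], [0, 0, 0, 0, 0, 0, 0]])

```text
time_s: 13.5
tool_pos: [0.4371, 0.2767, 0.0629]
orientation: [-2.696, 1.563, -2.624]
force: [0.9, -1.3, 0.1]
width: 0.0005
```

jog_arm(series=[[2, 0, 0, 0, 0, 0, 0], [1, 0, 0, 0, 0, 0, 0], [1, 0, 0, 0, 0, 0, 0], [0, 0, 0, 0, 0, 0, 0], [0, 0, 0, 0, 0, 0, 0], [0, 0, 0, 0, 0, 0, 0], [0, 0, 0, 0, 0, 0, 0], [0, 0, 0, 0, 0, 0, 0]])

```text
time_s: 14.3
tool_pos: [0.44, 0.2782, 0.0626]
orientation: [0.517, 1.571, 0.589]
force: [-0.1, -0.5, -0.1]
width: 0.0004
```

Run:
```python
from h import *
need([.4399,.2781,.046],.075)
s=robot.state(); print(s['force'])
grab('wrist','w9.png');grab('scene','s9.png')
```

```text
pos [0.44   0.2782 0.0626] shift tool mm [16.6 -0.1 -0.1] rotvec [-0.003  0.    -0.   ]
  after-turn-axes shift [16.6 -0.1 -0.1]
pos [0.44   0.2782 0.0626] shift tool mm [16.6 -0.1 -0.1] rotvec [ 3.139 -0.    -0.   ]
  after-turn-axes shift [16.6  0.1  0.1]
[-0.07162387 -0.52716068 -0.12491428]
```

View pics/w9.png

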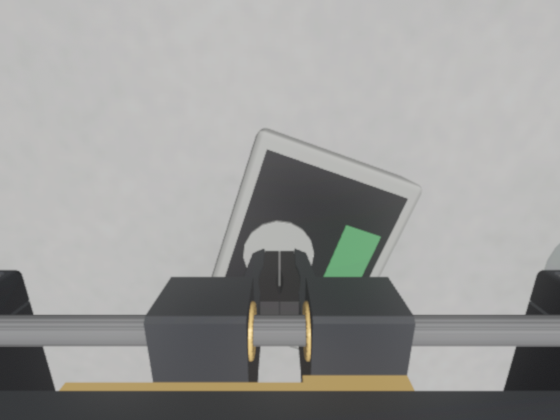

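View pics/s9.png

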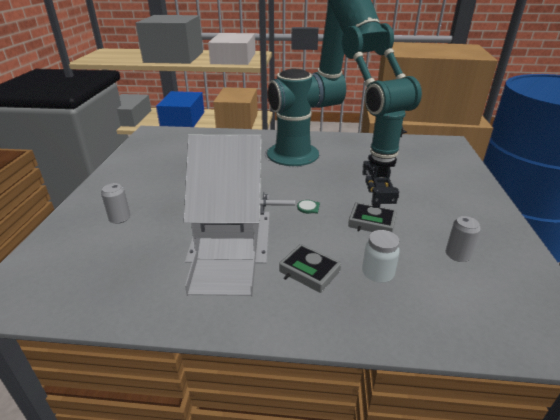

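The fingertips are over the key with the flap still open. I'll descend gently.

jog_arm(series=[[5, 0, 0, 0, 0, 0, 0], [4, 0, 0, 0, 0, 0, 0], [3, 0, 0, 0, 0, 0, 0], [1, 0, 0, 0, 0, 0, 0], [0.5, 0, 0, 0, 0, 0, 0], [0.5, 0, 0, 0, 0, 0, 0], [0, 0, 0, 0, 0, 0, 0], [0, 0, 0, 0, 0, 0, 0]])

```text
time_s: 15.2
tool_pos: [0.4401, 0.2783, 0.0486]
orientation: [0.382, 1.571, 0.454]
force: [-0.2, -0.9, -0.1]
width: 0.0004
```

jog_arm(series=[[0.5, 0, 0, 0, 0, 0, 0], [0.5, 0, 0, 0, 0, 0, 0], [0.5, 0, 0, 0, 0, 0, 0], [0.5, 0, 0, 0, 0, 0, 0], [0.5, 0, 0, 0, 0, 0, 0], [0.5, 0, 0, 0, 0, 0, 0], [0, 0, 0, 0, 0, 0, 0], [0, 0, 0, 0, 0, 0, 0]])

```text
time_s: 16.0
tool_pos: [0.44, 0.2783, 0.0457]
orientation: [0.599, 1.571, 0.671]
force: [-1.7, -1.8, 3.3]
width: 0.0005
```

Contact at 3.3 N. I'll press on in small steps.

jog_arm(series=[[0.5, 0, 0, 0, 0, 0, 0], [0.5, 0, 0, 0, 0, 0, 0], [0.5, 0, 0, 0, 0, 0, 0], [0.5, 0, 0, 0, 0, 0, 0], [0, 0, 0, 0, 0, 0, 0], [0, 0, 0, 0, 0, 0, 0], [0, 0, 0, 0, 0, 0, 0], [0, 0, 0, 0, 0, 0, 0]])

```text
time_s: 16.8
tool_pos: [0.4401, 0.2783, 0.0453]
orientation: [-2.66, 1.57, -2.588]
force: [-6.4, -3.6, 17.9]
width: 0.0006
```

Bottomed out at about 18 N and held for over 0.4 s. Releasing.

jog_arm(series=[[-1, 0, 0, 0, 0, 0, 0], [-3, 0, 0, 0, 0, 0, 0], [-10, 0, 0, 0, 0, 0, 0], [-20, 0, 0, 0, 0, 0, 0], [-30, 0, 0, 0, 0, 0, 0], [-40, 0, 0, 0, 0, 0, 0], [-30, 0, 0, 0, 0, 0, 0], [0, 0, 0, 0, 0, 0, 0]])

```text
time_s: 17.6
tool_pos: [0.4433, 0.2801, 0.1833]
orientation: [0.45, 1.56, 0.522]
force: [0.9, 0.0, 1.1]
width: 0.0005
```

jog_arm(series=[[0, 0, 0, 0, 0, 0, 0], [0, 0, 0, 0, 0, 0, 0], [0, 0, 0, 0, 0, 0, 0], [0, 0, 0, 0, 0, 0, 0], [0, 0, 0, 0, 0, 0, 0], [0, 0, 0, 0, 0, 0, 0], [0, 0, 0, 0, 0, 0, 0], [0, 0, 0, 0, 0, 0, 0]])

```text
time_s: 18.4
tool_pos: [0.44, 0.2783, 0.1775]
orientation: [-2.812, 1.571, -2.74]
force: [-0.6, -0.5, -0.1]
width: 0.0004
```

Run:
```python
from h import *
s=robot.state(); print(s['tool_pos'],s['force'],s['time_s'],abs(s['joint_velocities']).max())
S=grab('scene','s10.png');W=grab('wrist','w10.png')
cv2.imwrite('pics/s10c.png',np.hstack([cv2.resize(S[0][120:300,180:420,::-1],(800,600),interpolation=2)]))
```

```text
[0.44002338 0.27827277 0.17747779] [-0.58868714 -0.48819086 -0.11127522] 18.4 0.0021055781678256174
```

View pics/s10c.png

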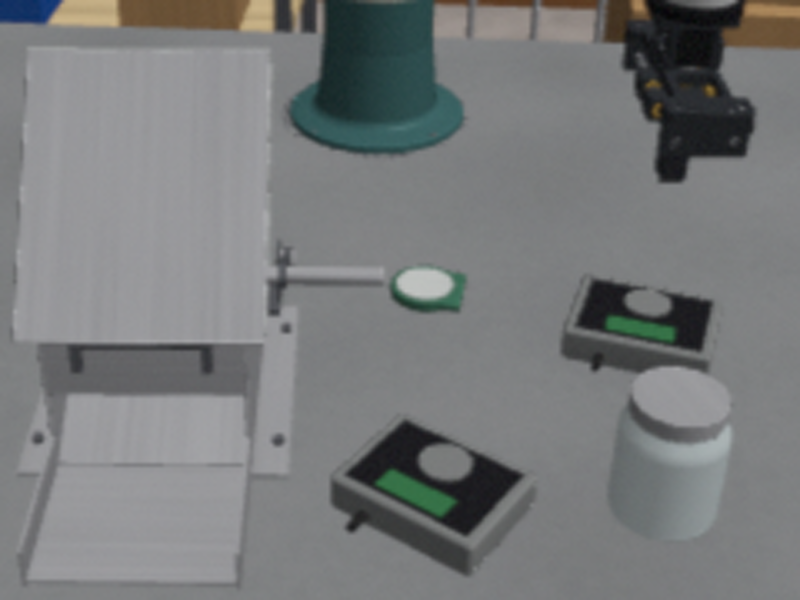

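View pics/w10.png

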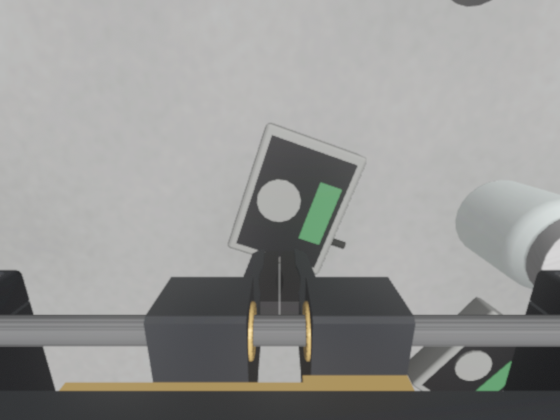

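The flap stays open on the stay (bar at about (330,275) in the crop), the gripper is clear of everything, and the key is up. I'm handing the job in.

```bash
python3 -c "
from h import *
print(workorder.job_done())"
```

```text
the job is handed in; nothing more can be done
None
```

The stay is up past centre and holding the flap open by itself, the counter's key has been pressed and released, and the job is handed in; it reports no verdict.

- **Stay:** I gripped the cross bar and swung it over its arc. At the end the force rose to about 32 N with only 0.3 mm of motion, so I took it to be on its stop, at about 2.68 rad worked out from the tool pose. After I let go and lifted off, the pictures showed the flap staying open, and it was still open in the last one.
- **Key:** On the counter farthest to the left I pressed with closed fingers. The vertical force was about 18 N, held for roughly 0.4 s, against the 45 N limit.
- **Key travel:** By the tool height I saw only about 0.4 mm of movement between the 3.3 N and 18 N readings. I therefore judged it fully down by the force, not by measured travel.
- **Last checks:** The gripper hung free about 13 cm above the key, force readings were under 1 N, and the arm was at rest. The flattened can and jar looked unmoved. The two upright cans were not in the last close-up, but stood where they began in the full scene picture taken just before the press. The clock stood at about 18.5 s of the 51 s allowed.
- **Disagreement:** At the start the top and scene cameras placed the bar about 4 to 9 mm apart in x. I used the closer wrist view instead, which gave the bar's length as 74.5 mm against the stated 74 mm.

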